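# Restock the packing bench trays

## Task

Tidy the packing bench: put the two loose label rolls, the loose scanner battery and the loose small carton away, each in the shallow blue tray that already holds one of its kind. Stand each one upright, flat on the tray's floor, next to what is already there (nothing stacked), and do not knock over or push away the small bottle and the glue stick that stand among them.

Things in the scene. Friction and masses are not known exactly. Their poses are not given: they have to be found in the camera images.
- roll_a: loose white paper label roll, a ring standing on end: outer diameter 46 mm, core hole 20 mm, height 50 mm, about 90 g. Origin at the centre of its underside, z up along its axis. Same kind as roll_b (the two are interchangeable).
- roll_b: loose white paper label roll, same as roll_a: outer diameter 46 mm, height 50 mm, standing on end. Origin at the centre of its underside, z up.
- battery: loose scanner battery pack standing upright: black block, 46 mm along its x and 30 mm along its y, height 62 mm (up to 54 mm the full section, above that a grey cap 40 x 26 mm with brass contacts), about 140 g. Origin at the centre of its underside, z up. Its yaw varies.
- carton: loose small brown cardboard carton with a white paper band, standing upright: 65 mm along its x, 45 mm along its y, height 60 mm, about 120 g. Origin at the centre of its underside, z up. Its yaw varies.
- tray_rolls: shallow blue tray fixed to the bench; outside 95 mm in its x (front, with white plate, faces -x), 199 mm in its y; walls 22 mm high, 4.5 mm thick; floor 4.5 mm above the bench. Holds one label roll, fixed (stays), at x 0, y +66 mm. Floor free from y -95 to +42 mm: room for two rolls, e.g. at y +4 and -60 mm. Origin: centre of underside, z up. The three trays change places.
- tray_batteries: shallow blue tray, fixed, same size and axes as tray_rolls, but holding one battery pack, upright, fixed (stays), at x 0, y +66 mm (46 mm along the tray's y, 30 mm along its x). Floor free from y -95 to +42 mm. Origin: centre of underside, z up.
- tray_cartons: shallow blue tray, fixed, same size and axes as tray_rolls, but holding one small carton, upright, fixed (stays), at x 0, y +60 mm (65 mm along the tray's y, 45 mm along its x). Floor free from y -95 to +27 mm. Origin: centre of underside, z up.
- bottle: small clear bottle with a white cap, loose, standing among the things on the bench, 38 mm diameter, 88 mm high; to be left standing where it is. Origin at the centre of its underside.
- glue_stick: yellow glue stick, loose, standing among the things on the bench, 32 mm diameter, 85 mm high; to be left standing where it is. Origin at the centre of its underside.
Not all that is in view belongs to the job. Leave any green or pink look-alike of the roll_a alone.

How it is judged:
By the outcome, as a careful person would: the job done as asked, in the order asked, and still so for the second after the job is handed in, with the robot touching nothing.
It also fails if it takes over 102 s, if anything falls off the work surface, if the arm or the gripper's body presses on something with over 40 N, if the wrist force passes 120 N, or if a joint passes its speed limit or range.

## Robot

A 6-joint arm with a two-finger parallel gripper is mounted at the origin on the work surface. World frame = base frame: x ahead of the robot, y to its left, z up, the work surface at z = 0. Lengths are in mm, angles in degrees, forces in N, time in s.
With the tool pointing down it reaches from about 325 to 850 mm from the base axis. Payload 15.5 kg.
Tool frame: the origin (TCP) lies where the fingers leave the gripper's body, on its centre line; the fingertips stand finger_overhang ahead of it and the grasp point (between the pads) lies 60 mm ahead of it (finger_overhang is the distance from the TCP to the fingertips, in mm); x points along the fingers, y is the direction in which the jaws open and shut, and the axes are right-handed (so a half turn about x gives the same grasp; the last joint's range is limited). The gripper opens to 91 mm and grips with 3 to 60 N. Pads are 32 mm wide; open, the fingers measure 118 mm over their backs; the gripper's body (76 mm by 178 mm) begins 60 mm behind the grasp point.
Start: joints at [62.137, 28.281, 77.091, -0, 74.628, -5.472], TCP at [238.076, 577.881, 292.215] pointing down, gripper open.
Joint ranges: [-166.48, 166.48], [-47.26, 123.95], [12.59, 153.08], [-70.14, 250.14], [6.76, 159.57], [-176.63, 176.63]. Speed limits (degrees/s): [108.29, 108.29, 147.25, 172.46, 172.46, 172.46].

## Interface

Orientations are given as [roll, pitch, yaw] about the fixed x, y, z axes, in that order (R = Rz(yaw) Ry(pitch) Rx(roll)).
In Python, from bench import * gives the robot as it stands. The module is installed in compiled form; this text tells all that it offers. Calls block until the motion is done:
- movep(position, orientation): joint-space move of the TCP to a pose.
- move_straight(position, attitude=None, max_speed=150, contact_N=None): straight line of the TCP; attitude=None keeps the orientation; max_speed is the mean speed in mm/s. With contact_N (N) it stops when the force on the tool has changed by that much, and returns True; else False.
- goto_joints(angles): joint-space move.
- gripper_to(opening, effort=None): finger opening in mm; effort is the grip in N (None keeps the last); returns when the fingers have stopped.
- hold(seconds).
- inverse_kinematics(position, orientation): joint angles nearest the present ones, or None.
- state(): the state.
- read_camera(name): name is "scene" or "top" or "wrist"; returns a dict with "frame" (384x512x3 uint8, red, green, blue), "K" (3x3 intrinsics, pixels), "pose" (4x4, takes a point from camera to world coordinates). Camera axes: x right, y down, z forward; pixel columns grow to the right and rows downward; lengths in mm; the calibration is good to about 2 mm. A picture is of the moment at which its call begins. There is no depth.
A pose or a line that the arm cannot do raises IKError and nothing moves.
- sign_off(): hands the job in, once; it reports no verdict.
The state is a dict: "time_s": time; "joint_pos": joint angles; "qd": joint speeds; "effort": joint torques, N m; "tcp_pos": TCP position; "orientation": TCP orientation; "contact_force": force on the tool from outside, world axes, zero at the start; "moment": the same for the moment, N m; "gripper_width": finger opening in mm.
Only numpy, scipy, OpenCV 4.12 (cv2) and the standard library are available. Lean on these libraries where they do the work, as an engineer would, in place of code of your own. Each camera call takes 0.05 s, during which the arm holds its last target. There are 200 camera calls.

## Working session

There is one attempt and no reset: what is moved stays moved. The work goes in short steps, each a Python script; the robot and the scene stay as the last script left them, time stands still between calls to the robot, and variables do not carry over. Pictures are saved under pics/ and viewed, about 12 in all and at most 16, crops included, and the job is handed in when it is done.

```bash
mkdir -p pics
python3 - <<'E'
from bench import *
import cv2
s=state();print(s)
for n in("top","scene"):
    c=read_camera(n);cv2.imwrite(f"pics/{n}0.png",cv2.resize(c["frame"][:,:,::-1],(800,600),interpolation=cv2.INTER_CUBIC));print(n,c["K"].round(1).tolist(),c["pose"].round(3).tolist())
E
```

```text
{'time_s': 0.0, 'joint_pos': array([ 6.21371068e+01,  2.83133741e+01,  7.71276546e+01,  1.11088267e-03,
        7.46294337e+01, -5.47042562e+00]), 'qd': array([-0.0157915 ,  0.03412255,  0.05812051, -0.05194463,  0.03097272,
        0.06156522]), 'effort': array([ 1.39980839e-03, -8.78840160e+01, -3.81862342e+01,  7.07192346e-02,
        5.33253222e-02, -6.44300417e-05]), 'tcp_pos': array([237.93382433, 577.61993432, 291.65150949]), 'orientation': array([ -96.34105689,   89.92952946, -118.73381961]), 'contact_force': array([-0.35757187,  0.16345546, -0.3542184 ]), 'moment': array([-0.04260476,  0.03423354,  0.05337935]), 'gripper_width': 91.1341232737651}
top [[392.2, 0.0, 257.0], [0.0, 392.2, 192.4], [0.0, 0.0, 1.0]] [[-0.003, -0.989, 0.146, 333.231], [-1.0, 0.003, 0.002, -39.868], [-0.003, -0.146, -0.989, 954.3], [0.0, 0.0, 0.0, 1.0]]
scene [[365.9, 0.0, 253.3], [0.0, 365.9, 195.7], [0.0, 0.0, 1.0]] [[0.271, 0.822, -0.5, 976.354], [0.962, -0.23, 0.144, -188.974], [0.004, -0.521, -0.854, 890.987], [0.0, 0.0, 0.0, 1.0]]
```

View pics/top0.png

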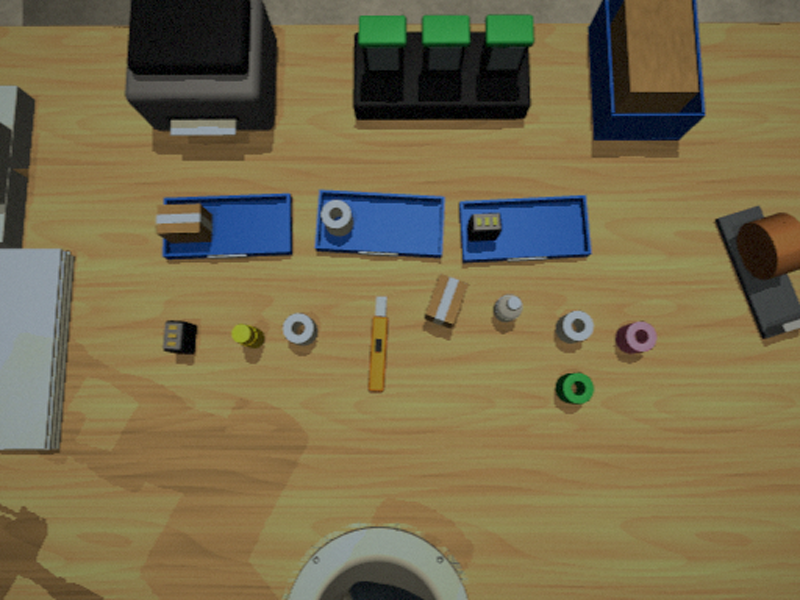

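View pics/scene0.png

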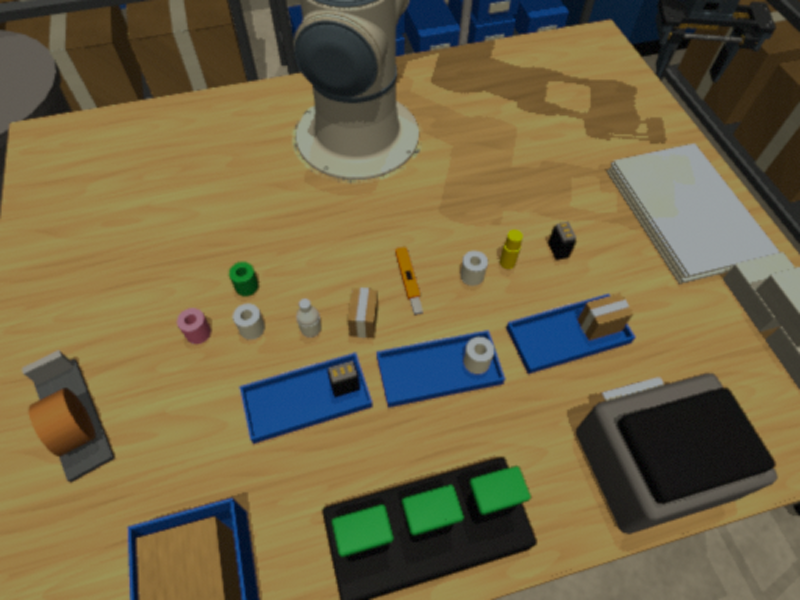

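Top view (800x600): the loose white rolls are at (299,328) and (575,326). The pink (636,337) and green (575,388) ones are look-alikes, to be left alone. The battery is at (180,336), glue stick (245,335), carton (446,301) and bottle (508,307). Trays from left to right: cartons, rolls, batteries. Next come rough positions, then wrist views from above.

```bash
cat > h.py <<'E'
from bench import *
import numpy as np, cv2
def ray(c,uv,z):
    d=c["pose"][:3,:3]@np.linalg.solve(c["K"],[uv[0],uv[1],1.]);o=c["pose"][:3,3]
    return (o+d*(z-o[2])/d[2])
def proj(c,p):
    q=c["pose"][:3,:3].T@(np.asarray(p,float)-c["pose"][:3,3]);q=c["K"]@q;return q[:2]/q[2]
def tool(p,yaw,gz,straight=False,**k):  # grasp point at gz, jaws along yaw+90
    f=move_straight if straight else movep
    return f([p[0],p[1],gz+60],[0,90,yaw],**k)
E
python3 - <<'E'
from h import *
c=read_camera("top")
for n,u,v,z in [("rollL",299,328,50),("rollR",575,326,50),("bat",173,335,62),("glue",241,334,85),("bottle",512,302,88),("carton",446,300,60),("pink",636,337,50),("green",575,388,50),("trayC",228,226,22),("trayR",380,224,22),("trayB",525,228,22)]:
    print(n,ray(c,(u/1.5625,v/1.5625),z).round(0))
# tray views with the wrist camera
movep([430,20,420],[0,90,0]);s=state();print(s["time_s"],s["joint_pos"].round())
w=read_camera("wrist");cv2.imwrite("pics/w1.png",cv2.resize(w["frame"][:,:,::-1],(800,600),interpolation=cv2.INTER_CUBIC));print(w["K"].round(1).tolist(),w["pose"].round(3).tolist())
E
```

```text
rollL [426. 114.  50.]
rollR [ 428. -295.   50.]
bat [415. 296.  62.]
glue [414. 191.  85.]
bottle [ 458. -195.   88.]
carton [ 466. -103.   60.]
pink [ 411. -384.   50.]
green [ 337. -291.   50.]
trayC [590. 234.  22.]
trayR [592.  -4.  22.]
trayB [ 585. -231.   22.]
2.3083 [ -5.   5.  90.   0.  84. -95.]
[[296.0, 0.0, 258.7], [0.0, 296.0, 189.5], [0.0, 0.0, 1.0]] [[0.001, 0.966, 0.26, 357.107], [1.0, -0.001, -0.001, 20.398], [-0.001, 0.26, -0.966, 512.268], [0.0, 0.0, 0.0, 1.0]]
```

View pics/w1.png

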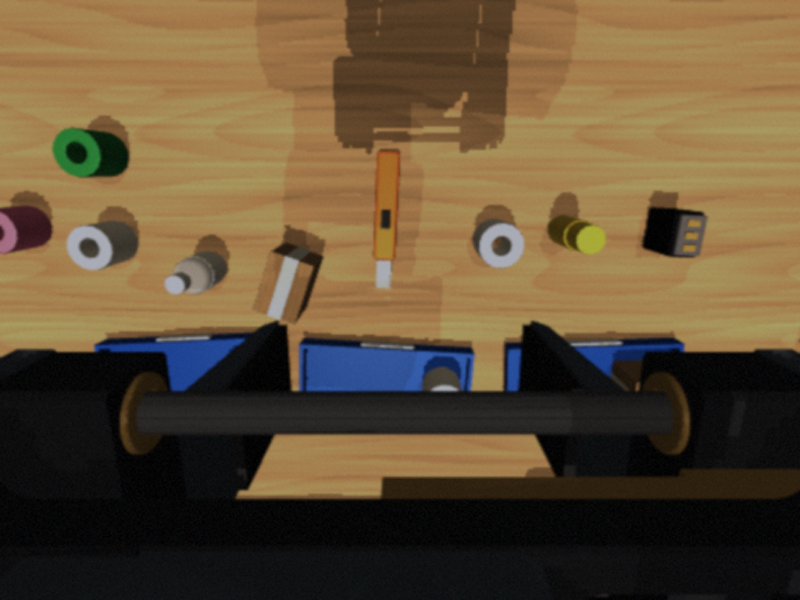

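Wrist view: rolls at (90,247) and (501,244), carton (290,282) turned, battery (677,232), bottle cap (176,284) and glue cap (591,239). This agrees with the top view. Now the tray corners by blue mask, plus enlarged crops of the loose things.

Run:
```python
from h import *
t=read_camera("top");w=read_camera("wrist")
hsv=cv2.cvtColor(t["frame"],cv2.COLOR_RGB2HSV);m=cv2.inRange(hsv,(105,120,40),(130,255,255))
m=cv2.morphologyEx(m,cv2.MORPH_CLOSE,np.ones((5,5)))
for k in cv2.findContours(m,0,2)[0]:
    if cv2.contourArea(k)<1500 or k[:,0,1].min()<100: continue
    h=cv2.convexHull(k)
    a=h[:,0].astype(float)
    cs=[a[np.argmin(a@d)] for d in np.array([[1,1],[-1,1],[-1,-1],[1,-1]])] # TL,TR,BR,BL
    print("tray",[c.tolist() for c in cs])
    for z in (22,0): print(z,[ray(t,c,z)[:2].round(1).tolist() for c in cs])
def crop(c,u,v,r=32):
    f=c["frame"][:,:,::-1];u=int(u/1.5625);v=int(v/1.5625)
    return cv2.resize(f[v-r:v+r,u-r:u+r],(384,288*4//3),interpolation=cv2.INTER_CUBIC)
im=np.hstack([crop(t,446,301),crop(t,178,336)]);im2=np.hstack([crop(w,290,282),crop(w,677,232)])
im=np.vstack([im,im2]);im=cv2.convertScaleAbs(im,alpha=1.6)
cv2.imwrite("pics/c1.png",cv2.resize(im,(600,600)))
```

```text
tray [[294.0, 130.0], [374.0, 125.0], [377.0, 162.0], [297.0, 167.0]]
22 [[625.5, -129.0], [637.6, -326.2], [544.4, -329.2], [532.6, -134.8]]
0 [[632.4, -131.1], [644.8, -333.0], [549.4, -336.1], [537.3, -137.0]]
```

View pics/c1.png

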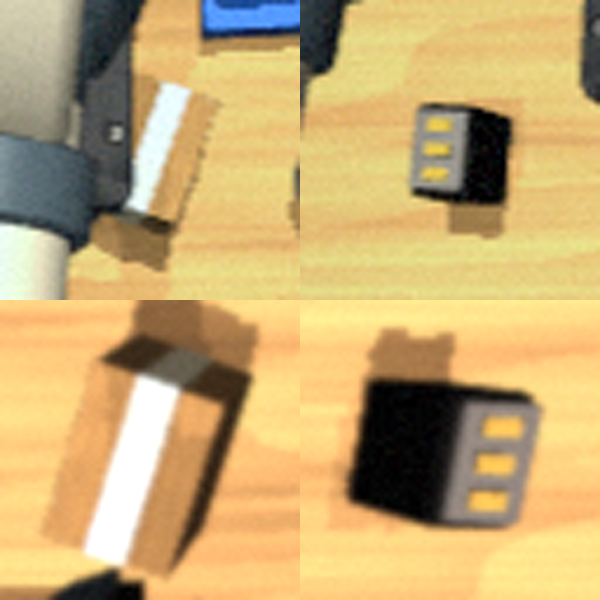

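Run:
```python
from h import *
t=read_camera("top");w=read_camera("wrist")
im=cv2.cvtColor(cv2.resize(cv2.imread("pics/top0.png"),(512,384),interpolation=cv2.INTER_AREA),cv2.COLOR_BGR2HSV)
m=cv2.inRange(im,(105,120,40),(130,255,255));m=cv2.morphologyEx(m,cv2.MORPH_CLOSE,np.ones((5,5)))
D=np.array([[1,1],[-1,1],[-1,-1],[1,-1]])
for k in cv2.findContours(m,0,2)[0]:
    if cv2.contourArea(k)<1500 or k[:,0,1].min()<100: continue
    a=k[:,0].astype(float);b=cv2.boxPoints(cv2.minAreaRect(k))
    cs=[b[np.argmin(b@d)] for d in D]
    P=[ray(t,c,z)[:2] for c,z in zip(cs,(22,22,0,0))]
    c=(P[0]+P[1]+P[2]+P[3])/4;e=P[0]-P[1];print("tray",[p.round(1).tolist() for p in P],c.round(1),"len",np.hypot(*e).round(1),"yaw",np.degrees(np.arctan2(-e[0],e[1])).round(2))
s=64/300
def face(u0,v0,C,z):
    P=np.array([ray(w,(u0+x*s,v0+y*s),z)[:2] for x,y in C]);d=[P[(i+1)%4]-P[i] for i in range(4)]
    print(P.mean(0).round(1),[np.hypot(*q).round(1) for q in d],[np.degrees(np.arctan2(q[1],q[0])).round(1) for q in d])
face(153,148,[(105,62),(222,102),(165,277),(42,240)],60)
face(401,116,[(168,100),(240,102),(220,225),(140,220)],62)
for n,u,v,z in [("rollR",90,247,50),("rollL",501,244,50),("bottle",176,284,88),("glue",591,239,85)]: print(n,ray(w,(u/1.5625,v/1.5625),z).round(1))
```

```text
tray [[628.8, -128.4], [639.3, -329.5], [546.9, -336.9], [536.4, -134.0]] [ 587.9 -232.2] len 201.4 yaw 3.0
tray [[636.2, 342.8], [643.6, 139.5], [550.9, 137.7], [543.5, 342.6]] [593.6 240.6] len 203.4 yaw 2.08
tray [[648.8, 93.6], [636.8, -104.3], [544.7, -99.3], [556.5, 100.3]] [596.7  -2.4] len 198.3 yaw -3.45
[ 470.7 -101.8] [np.float64(40.1), np.float64(65.2), np.float64(43.2), np.float64(66.5)] [np.float64(70.5), np.float64(-20.4), np.float64(-107.9), np.float64(157.0)]
[417.2 298.7] [np.float64(23.2), np.float64(39.9), np.float64(26.6), np.float64(39.0)] [np.float64(88.4), np.float64(0.3), np.float64(-93.6), np.float64(175.4)]
rollR [ 430.  -296.3   50. ]
rollL [427.3 117.2  50. ]
bottle [ 459.2 -195.3   88. ]
glue [417.4 193.   85. ]
```

Wrist and top views agree within about 3 mm. Next is the left roll, gripped with the jaws along world x: `(430,114)`, flanked only by the glue stick 76 mm away.

```bash
cat >> h.py <<'E'
T={"R":((597,-2.4),-3.4),"B":((588,-232.),3.0),"C":((594,239.5),2.0)}
def intray(k,y,x=0):
    (cx,cy),a=T[k];a=np.radians(a);return np.array([cx+x*np.cos(a)-y*np.sin(a),cy+x*np.sin(a)+y*np.cos(a)])
def nearyaw(p,yaw,z): # pick the half turn with the smaller |j6|
    o=[(abs(q[5]),y) for y in (yaw,yaw+180,yaw-180) if (q:=inverse_kinematics([p[0],p[1],z+60],[0,90,y])) is not None]
    return min(o)[1]
def pick(p,yaw,gz,open_,effort):
    gripper_to(open_);tool(p,yaw,gz+110)
    hit=tool(p,yaw,gz,True,max_speed=120,contact_N=10)
    gripper_to(10,effort);s=state()
    print("pick hit",hit,"w",s["gripper_width"].round(1),"tcp",s["tcp_pos"].round(1),"t",s["time_s"])
    tool(p,yaw,gz+120,True,max_speed=150);print("lifted w",state()["gripper_width"].round(1))
def place(p,yaw,gz,width):
    tool(p,yaw,gz+4.5+115);tool(p,yaw,gz+4.5+12,True)
    hit=tool(p,yaw,gz+4.5-3,True,max_speed=30,contact_N=5)
    s=state();print("place hit",hit,"tcp",s["tcp_pos"].round(1),"F",s["contact_force"].round(1))
    gripper_to(width+9);q=state()["tcp_pos"]
    tool(p,yaw,gz+120,True);print("t",state()["time_s"])
E
python3 - <<'E'
from h import *
p=(426.7,115.6);yp=nearyaw(p,-90,36);d=intray("R",4);yd=nearyaw(d,-93.4,36);print(yp,yd,d)
pick(p,yp,36,85,15);place(d,yd,36,46)
w=read_camera("wrist");cv2.imwrite("pics/w2.png",cv2.resize(w["frame"][:,:,::-1],(640,480),interpolation=cv2.INTER_CUBIC))
E
```

```text
-90 -93.4 [597.23722549   1.59295931]Traceback (most recent call last):
  File "<stdin>", line 3, in <module>
  File "h.py", line 21, in pick
    print("pick hit",hit,"w",s["gripper_width"].round(1),"tcp",s["tcp_pos"].round(1),"t",s["time_s"])
                             ^^^^^^^^^^^^^^^^^^^^^^^^
AttributeError: 'float' object has no attribute 'round'
```

Only a print bug: the gripper is closed on the roll. I'll fix it and carry on from here.

```bash
sed -i 's/s\["gripper_width"\].round(1)/round(s["gripper_width"],1)/; s/state()\["gripper_width"\].round(1)/round(state()["gripper_width"],1)/' h.py
python3 - <<'E'
from h import *
s=state();print(s["gripper_width"],s["tcp_pos"],s["contact_force"],s["time_s"])
p=(426.7,115.6)
if 40<s["gripper_width"]<50:
    tool(p,-90,156,True);print(state()["gripper_width"])
    place(intray("R",4),-93.4,36,46)
w=read_camera("wrist");cv2.imwrite("pics/w2.png",cv2.resize(w["frame"][:,:,::-1],(640,480),interpolation=cv2.INTER_CUBIC))
E
```

```text
45.11529413785277 [426.82536518 115.5916351   96.06108339] [-0.16540959 -0.42739465  2.44873508] 6.2917
44.7671670307229
place hit True tcp [597.3   1.6  99.5] F [0.8 0.6 1. ]
t 10.6667
```

View pics/w2.png

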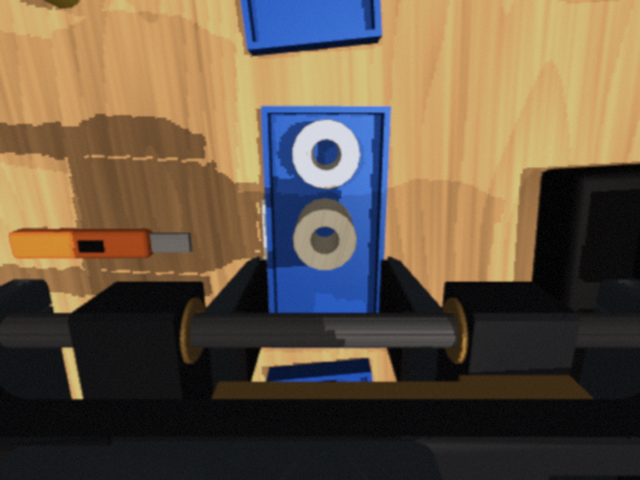

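Roll 1 stands upright in the roll tray (wrist view, 324,238), centred in line behind the fixed roll (326,152). Next is the right roll (white, between bottle, green and pink; the only other loose white ring), with a narrower opening.

Run:
```python
from h import *
p=(429,-295.6);tool(p,-90,190);gripper_to(66)
w=read_camera("wrist");u=proj(w,[*p,50]);print(u,state()["time_s"])
f=w["frame"][:,:,::-1].copy();cv2.circle(f,tuple(int(i) for i in u),3,(0,0,255),-1)
cv2.imwrite("pics/w3.png",cv2.resize(f,(640,480),interpolation=cv2.INTER_CUBIC))
```

```text
[258.38212926 184.37255817] 12.45
```

View pics/w3.png

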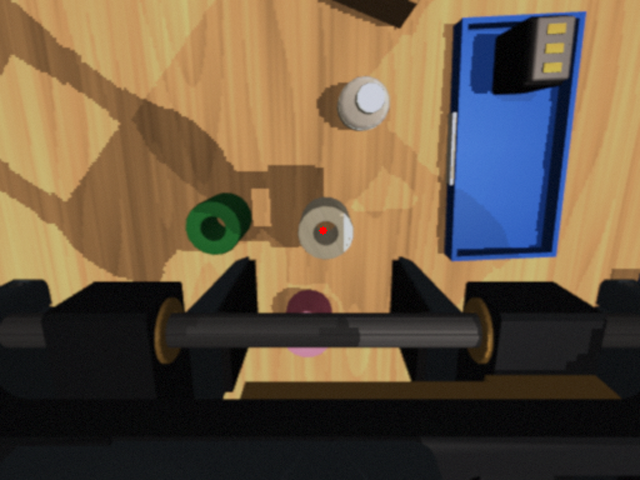

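The red mark sits in the white roll's core (323,230). Green is at (215,222), pink below at (308,325) and bottle at (363,103), all clear. Go.

Run:
```python
from h import *
p=(430.5,-296);pick(p,-90,36,68,15)
if 40<state()["gripper_width"]<50: place(intray("R",-60),-93.4,36,46)
w=read_camera("wrist");a=w["frame"][:,:,::-1].copy()
p=(416,297.4);tool(p,-2,190)
w=read_camera("wrist");f=w["frame"][:,:,::-1].copy();u=proj(w,[*p,62]);cv2.circle(f,tuple(int(i) for i in u),2,(0,0,255),-1)
cv2.imwrite("pics/w4.png",cv2.resize(np.hstack([a,f])[:260],(800,203*1),interpolation=cv2.INTER_AREA)); cv2.imwrite("pics/w4b.png",np.hstack([a[:,130:400],f[:,100:420]]))
print(state()["time_s"],state()["joint_pos"].round(),u)
```

```text
pick hit False w 45.7 tcp [ 430.6 -296.1   96.3] t 14.5417
lifted w 45.6
place hit True tcp [593.6 -62.3  99.9] F [ 0.9  0.4 -1.1]
t 19.1667
20.7583 [ 29.  22.  96.  -0.  62. -59.] [259.44243259 186.46940094]
```

View pics/w4b.png

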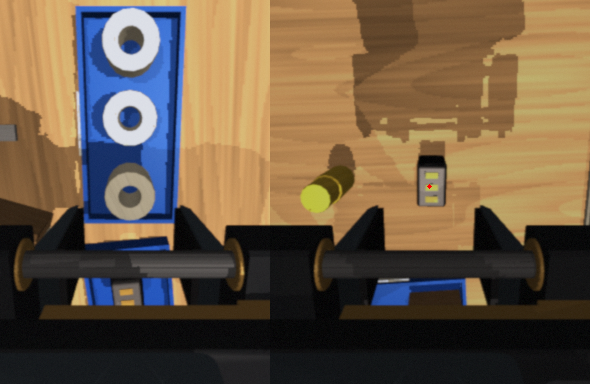

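All three rolls stand in the tray (left panel). The battery mark is about 1 px off the cap centre (431,188), and the glue stick at (322,185) is clear. Now the battery.

Run:
```python
from h import *
pick((417,298.3),-2,33,70,18)
if 26<state()["gripper_width"]<34:
    d=intray("B",0);y=nearyaw(d,93,33);print("yaw",y);place(d,y,33,30)
w=read_camera("wrist");a=w["frame"][:,:,::-1].copy()
p=(468.5,-102.2);tool(p,-21.5,190)
w=read_camera("wrist");f=w["frame"][:,:,::-1].copy()
r=np.radians(-21.5);R=np.array([[np.cos(r),-np.sin(r)],[np.sin(r),np.cos(r)]])
q=np.array([proj(w,[*(np.array(p)+R@np.array(c)),60]) for c in [(32.5,22.5),(-32.5,22.5),(-32.5,-22.5),(32.5,-22.5)]])
cv2.polylines(f,[q.astype(int)],True,(0,0,255),1)
cv2.imwrite("pics/w5.png",cv2.resize(np.hstack([a[:,100:420],f[:,100:420]]),(800,480)))
print(state()["time_s"])
```

```text
pick hit False w 29.4 tcp [417.  298.3  93. ] t 23.2667
lifted w 30.1
yaw -87
place hit True tcp [ 588.  -232.    96.8] F [ 1.5 -1.2  1.4]
t 28.7917
29.8833
```

View pics/w5.png

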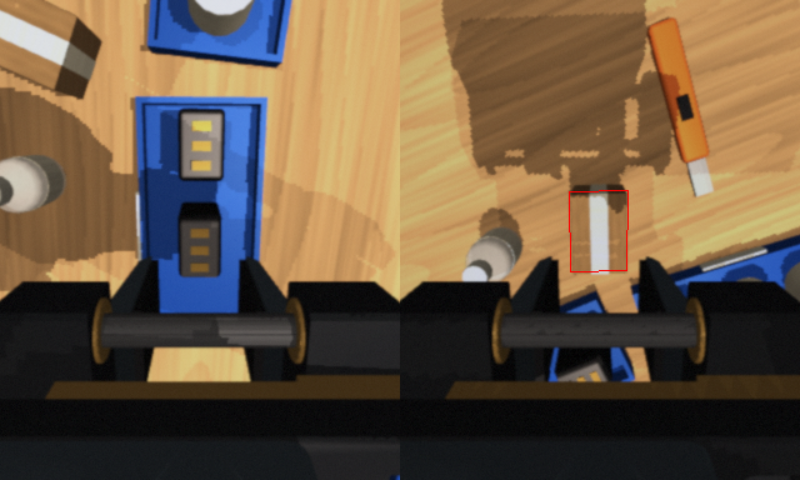

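The battery stands in line in its tray. The carton outline fits to about 1 mm. Now the carton.

Run:
```python
from h import *
pick((469,-102.2),-21.5,36,68,15)
if 40<state()["gripper_width"]<49:
    d=intray("C",-24);y=nearyaw(d,92,36);print("yaw",y);place(d,y,36,45)
a=read_camera("wrist")["frame"][:,:,::-1].copy()
movep([238,577,292],[0,90,-25]);gripper_to(80);hold(.3)
t=read_camera("top")["frame"][:,:,::-1];s=read_camera("scene")["frame"][:,:,::-1]
cv2.imwrite("pics/f.png",cv2.resize(t[90:290,60:460],(800,400),interpolation=cv2.INTER_CUBIC))
cv2.imwrite("pics/g.png",np.hstack([a[:,100:420],cv2.resize(s[110:310,80:440],(480,384))[:, :480]]))
print(state()["time_s"])
```

```text
pick hit False w 45.3 tcp [ 469.2 -102.2   96.3] t 32.35
lifted w 45.5
yaw -88
place hit True tcp [594.9 215.5  99.8] F [ 1.3 -0.1 -1.3]
t 37.475
40.3667
```

View pics/f.png

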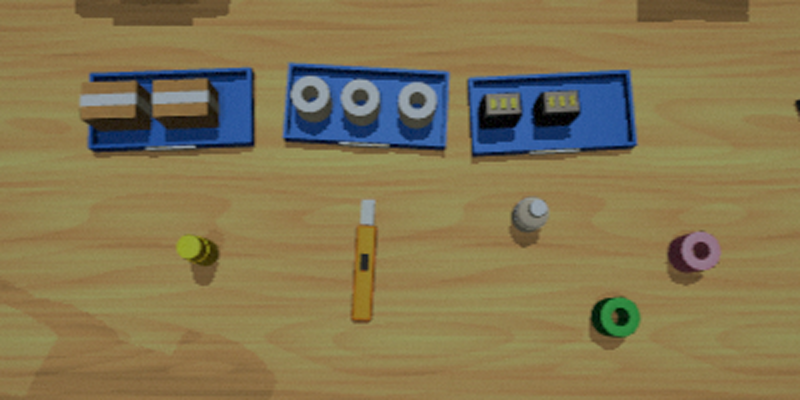

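View pics/g.png

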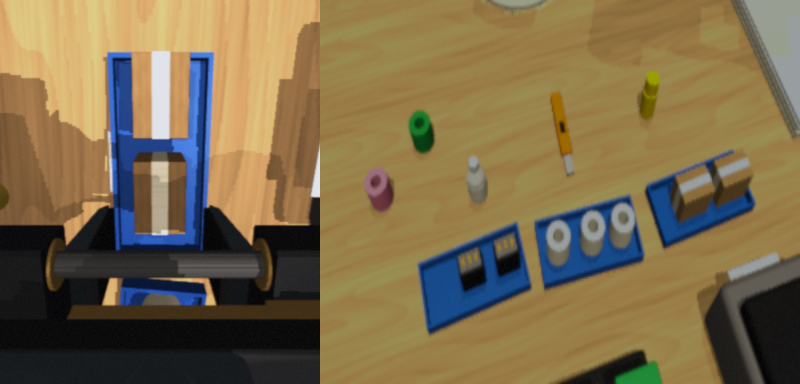

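The top and scene views show all four items upright in their own trays. The bottle (530,213), glue stick (195,248) and look-alikes have not moved. Handing in.

```bash
python3 -c "
from bench import *
sign_off()"
```

```text
the job is handed in; nothing more can be done
```

The two white label rolls, the scanner battery and the carton were put away in that order, each upright on the floor of its own tray next to the one already there. It took about 40 s of robot time.

- **Grips and placing:** the gripper widths matched the expected sizes (about 45, 46, 30 and 45 mm), and every item touched down within about 1 mm of the expected height.
- **Last check:** the final top, scene and wrist pictures show nothing stacked or tipped. The bottle, glue stick and the green and pink look-alikes stand where they were.
- **Disagreements:** the top and wrist views differed by up to about 5 mm, so I averaged them and corrected by about 1 mm from close views for the last three picks. My first script stopped on a print error while gripping the first roll, but the grip held and I carried on from there.

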